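Draw the isolating bolt behind the guard with the hook rod

ROBOT

A 6-joint arm with a two-finger parallel gripper is mounted at the origin on the work surface. World frame = base frame: x ahead of the robot, y to its left, z up, the work surface at z = 0. Lengths are in m, angles in rad, forces in N, time in s.
With the tool pointing down it reaches from about 0.3 to 0.875 m from the base axis. Payload 6.4 kg.
Tool frame: the origin (TCP) lies on the front face of the gripper's body, between the roots of the fingers; the fingertips stand 73 mm ahead of it and the grasp point (between the pads) lies ctrl.pinch_z ahead of it (ctrl.pinch_z is the distance from the TCP to the grasp point, in m); z points along the fingers, x is the direction in which the jaws open and shut, and the axes are right-handed (so a half turn about z gives the same grasp; the last joint's range is limited). The gripper opens to 85 mm and grips with 20 to 120 N. Pads are 22 mm wide; open, the fingers measure 114 mm over their backs; the gripper's body (76 mm by 85 mm) begins 54 mm behind the grasp point. The pads swing forward as they close: fully open they stand 13 mm farther back than shut.
Start: joints at [-1.331, 0.181, 1.607, -0, 1.354, -0.206], TCP at [0.248, -0.519, 0.304] pointing down, gripper open.
Joint ranges: [-2.99, 2.99], [-0.89, 2.07], [0.3, 2.58], [-1.14, 4.28], [0, 2.63], [-3.12, 3.12]. Speed limits (rad/s): [2.57, 2.57, 3.01, 3.14, 3.14, 3.14].

INTERFACE

Orientations are given as a unit quaternion [w, x, y, z].
In Python, from bench import ctrl gives the robot as it stands.
- The arm moves only by the tool move_arm, never from a script. Its argument "rows" is text: rows parted by semicolons, each of 7 numbers parted by spaces: the shift along the tool's x, y, z in cm, then the turn, a rotation vector about the tool's x, y, z in degrees, then the opening, from 0 (shut) to 1 (fully open). In form: x y z rx ry rz grip; .... A call has 1 to 20 rows; each row shifts and turns the commanded pose from where the row before left it, along the tool's axes as they then stand; what a row does not reach is not made up. A row lasts 1/10 s, in which the tool goes at most 50 mm and 8.59 degrees, less where a joint would pass 70% of its speed; a pose out of reach is approached as far as the arm can. A call with a gripper value outside its range is refused whole. The fingers move at their own pace and stop on an object; the grip force is fixed at half the most. Time passes only in rows, so rows that do not move let the fingers close. It gives the time, the measured TCP pose, the force and the opening at its end, in the units of the state.
- ctrl.get_obs(): the state, without advancing time (a new reading comes with each control period).
- ctrl.camera(name): name is "side" or "top" or "wrist"; returns a dict with "color" (400x640x3 uint8, blue, green, red), "fx", "fy", "cx", "cy" (pixels), "rvec" (rotation vector, rad) and "tvec" (3), from world to camera coordinates, as OpenCV has them. Camera axes: x right, y down, z forward; pixel columns grow to the right and rows downward; lengths in m; the calibration is good to about 2 mm. A picture is of the moment at which its call begins. There is no depth.
- ctrl.hand_in(): hands the job in, once; it reports no verdict.
Trained networks look in the newest picture that a camera, given by its name, has taken for a name from the list of things; names that differ only in an ending like _2 or _b are one class to them, and where a whole thing is asked for, a point or a joint stands for the part that bears it (a point fixed in the world has none). Each returns a list of dicts, best first, with "confidence" (0 to 1); they miss things now and then, are a little off and sometimes report something else, mostly with a low value. They report only what shows in the picture. A call takes as long as a camera call.
- ctrl.look_for(camera, query): "bbox" ([left, top, right, bottom] in pixels, round what is visible of it).
- ctrl.trace(camera, query): "region" (400x640 bool, what is visible of it) and "bbox" ([left, top, right, bottom] in pixels, round what is visible of it).
The state is a dict: "time_s": time; "q": joint angles; "dq": joint speeds; "joint_efforts": joint torques, N m; "eef_pos": TCP position; "eef_rot": TCP orientation; "wrist_force": force on the tool from outside, world axes, zero at the start; "torque": the same for the moment, N m; "opening": opening from 0.0 (shut) to 1.0 (fully open).
Only numpy, scipy, OpenCV 4.12 (cv2) and the standard library are available. Lean on these libraries where they do the work, as an engineer would, in place of code of your own. Each camera call takes 0.05 s, during which the arm holds its last target.

TASK

Make the high-voltage test unit safe: take the orange hook rod from its rest, reach its hook through the wire guard behind the red cross-bar of the isolating bolt, and draw the bolt towards the robot until it meets its hidden end stop, then keep it pulled against the stop for a second with a steady pull of about 10 to 18 N so that it seats. Touch the guard and everything in it only with the rod, never load them with more than 25 N, and leave the bolt drawn. Then lay the rod back in its rest as it was, hook down, let go, and leave the other things on the bench where they are.

Things in the scene. Friction and masses are not known exactly. Their poses are not given: they have to be found in the camera images.
- rod: insulated hook rod (sizes here in mm), 0.16 kg, lying level in its rest. Origin: middle of the orange grip, on the axis; x along the rod to the hook, z up (the hook points to -z). Handle 14 wide (y) x 24 high from x = -90 to 60, then a collar of diameter 34 to x = 66, then a shaft of diameter 10 on the axis. Balances within 20 mm of the origin: grasp it there from above, across the 14 mm
- rod_hook (a point): on the rod's axis at its hook end, 200 from the rod's origin: here the shaft bends at right angles into the hook, a straight prong of diameter 10 pointing to the rod's -z, its tip 40 below this point
- rest_seat (a point): where the rod's origin lies when the rod is in its grey fixed rest, 62 above the bench; x along the lying rod to the hook, z up. Two cradles with side walls, 26 wide inside, hold the handle at x = -85 to -60 (walls to 75 above the bench) and the shaft at x = 120 to 140 (walls to 79). The base is 10 thick, 30 wide below the grip
- guard: test unit in a wire guard, fixed. Origin on the bench under the cross-bar's shut place; x points away from the robot (the bolt is drawn to -x), z up. Base plate x = -115 to 155, y = -125 to 125. Inside: a grey plinth under the bolt (x = -80 to 30, 75 high) and a blue block (x = 67 to 133, 100 high, white insulators to 120)
- guard_gap (a point): middle of the guard's open gap, at its top front edge, 190 above the bench, 100 in front of the guard's origin. Six wires of diameter 6 rise at the front, bend level here and run back 245; in y they stand at -112, -70, -28, 28, 70, 112 from it. The middle gap, 50 clear, is open in front and on top along its whole length: the level rod can be lowered into it from above
- bolt: sliding bolt with a red cross-bar (T handle): round bar of diameter 10, 46 long along y, level; origin at the bar's centre, 125 above the bench, on a post of diameter 10; the bolt's top lies 36 below it. Axes as the guard's; its travel is -x in the guard's frame: 0 to 8 at the start. Friction about 4 N; stays where left. Rigid end stop hidden in the plinth, anywhere from 36 to 52 of travel
- jar: small clear jar with a green lid, diameter 60, height 70; origin at the centre of its underside; a bystander
- mouse: grey and white computer mouse, 105 x 62 x 36; origin at the centre of its underside; a bystander
- board: small green circuit board with black headers, 70 x 54 x 15; origin at the centre of its underside; a bystander
- meter: yellow multimeter lying flat, 150 x 78 x 40; origin at the centre of its underside; a bystander
- driver: red screwdriver, about 200 long, lying on the bench; a bystander
- tub: blue open parts tub, 100 x 70 x 35; origin at the centre of its underside; a bystander

How it is judged:
On the way, in this order (a step that is already met when the one before it is completed fails the run):
1. the rod is lifted out of its rest (z of rod in the frame of rest_seat above 0.03 m), for 0.2 s.
2. the bolt, drawn at least 34 mm, is held still against its stop with the rod pulling more than 7 N on the cross-bar, for 0.6 s (x of bolt in the frame of guard below -0.034 m and contact force between rod and bolt above 7 N and linear speed of bolt below 0.003 m/s), for 0.6 s.
At the end, for the whole second after the job is handed in: The bolt stays drawn by at least 34 mm, and the rod lies at rest, released, in both cradles of its rest, hook down: within 20 mm of its seat, 6 mm of its height, 0.12 rad of its direction and 0.2 rad of level (x of bolt in the frame of guard below -0.034 m and distance between rod and rest_seat below 0.02 m and angle between the x axis of rod and the x axis of rest_seat, either way round below 0.12 rad and z of rod in the frame of rest_seat between -0.006 and 0.006 m and angle between rod's own z axis and vertical below 0.2 rad and linear speed of rod below 0.02 m/s); the robot touches nothing.
It fails at once if the rod loads the bolt, guard or test unit with more than 25 N (contact force between rod and guard above 25 N).
It fails at once if the arm or gripper touches the guard or anything in it (contact force between any of the arm, the fingers and guard above 1 N).
It fails at once if another thing on the bench is moved by more than 25 mm (distance of any of jar, mouse, board, meter, driver, tub from where it was at the start of the episode above 0.025 m).
It also fails if it takes over 72 s, if anything falls off the work surface, if the arm or the gripper's body presses on something with over 40 N, if the wrist force passes 120 N, or if a joint passes its speed limit or range.

## Working session

There is one attempt and no reset: what is moved stays moved. The work goes in short steps, Python scripts to look and compute and a tool call to move; the robot and the scene stay as the last step left them, time stands still between calls to the robot, and variables do not carry over. Pictures are saved under pics/ and viewed, and the job is handed in when it is done.

Besides the shell and the picture viewer there is one more tool, called after "Emit:" by a JSON object that holds its "api" and its "payload". move_arm: Moves the arm, as the interface text tells. Its arguments: {"type":"object","properties":{"rows":{"type":"string"}},"required":["rows"]}

```bash
mkdir -p pics; ls
python3 - <<'E'
from bench import ctrl
import cv2
o=ctrl.get_obs(); print(o, ctrl.pinch_z)
for n in ("side","top","wrist"):
    c=ctrl.camera(n); cv2.imwrite(f"pics/{n}0.png",c["color"]); print(n,[c[k] for k in("fx","fy","cx","cy","rvec","tvec")])
    for q in ("rod","rod_hook","guard","guard_gap","rest_seat","bolt"):
        try: print(n,q,[(r["bbox"],round(r["confidence"],2)) for r in ctrl.look_for(n,q)][:3])
        except Exception as e: print(n,q,e)
E
```

```text
pics
{'time_s': 0.0, 'q': array([-1.33133191e+00,  1.81536164e-01,  1.60797583e+00,  3.83186019e-06,
        1.35377164e+00, -2.06288256e-01]), 'dq': array([ 1.35262810e-03,  1.41691581e-03,  5.73217308e-04, -8.93846537e-05,
        7.10832560e-04, -4.84722163e-04]), 'joint_efforts': array([-1.44478276e-03, -4.44880128e+01, -3.51340091e+01, -4.22759704e-04,
        9.08954273e-03, -5.20678284e-06]), 'eef_pos': array([ 0.24782801, -0.51840006,  0.30300232]), 'eef_rot': array([-5.89200053e-04,  8.45912335e-01, -5.33321298e-01, -6.06388546e-04]), 'wrist_force': array([ 0.02118656,  0.29587674, -0.35360708]), 'torque': array([0.0742905 , 0.02686032, 0.04133437]), 'opening': 1.0026134185717397} 0.0539
side [367.55079590525025, 367.55079590525025, 325.5370989994033, 198.55809649146875, array([ 0.75361677, -2.71028676,  0.97282363]), array([0.41266446, 0.31738276, 0.95304367])]
side rod [([319.5, 144.2, 400.4, 174.3], 0.9), ([349.9, 221.6, 402.9, 265.3], 0.32)]
side rod_hook [([316.8, 141.0, 400.2, 171.5], 0.86)]
side guard [([190.6, 125.1, 315.8, 256.2], 0.75)]
side guard_gap [([193.6, 133
[... 376 characters left out ...]
7, 241.1], 0.93), ([289.1, 126.2, 300.5, 168.6], 0.47)]
top rod_hook [([384.0, 156.0, 407.0, 247.3], 0.93)]
top guard [([251.1, 83.4, 339.0, 187.0], 0.63)]
top guard_gap [([252.0, 82.0, 338.8, 188.5], 0.96), ([201.8, 247.1, 228.2, 282.0], 0.18)]
top rest_seat [([374.9, 167.1, 411.7, 253.3], 0.63)]
top bolt [([286.9, 124.2, 302.8, 168.4], 0.73), ([250.6, 84.0, 339.0, 186.7], 0.46), ([375.2, 166.8, 412.9, 251.8], 0.31)]
wrist [345.5987224340154, 345.5987224340154, 319.46517893088765, 199.60115523594283, array([-2.44321931,  1.53995566,  0.22433287]), array([-0.57512077, -0.03603714,  0.37931053])]
wrist rod []
wrist rod_hook []
wrist guard []
wrist guard_gap []
wrist rest_seat []
wrist bolt []
```

Run:
```python
import cv2
for n,(a,b,c,d) in {"top":(220,70,430,270),"side":(180,110,420,280)}.items():
    im=cv2.imread(f"pics/{n}0.png")[b:d,a:c]
    s=3
    cv2.imwrite(f"pics/{n}0z.png",cv2.resize(im,None,fx=s,fy=s,interpolation=cv2.INTER_CUBIC))
```

```text
(no output)
```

View pics/top0.png

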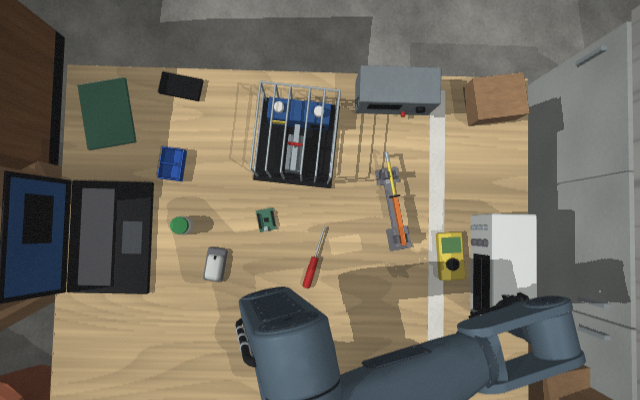

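View pics/side0.png

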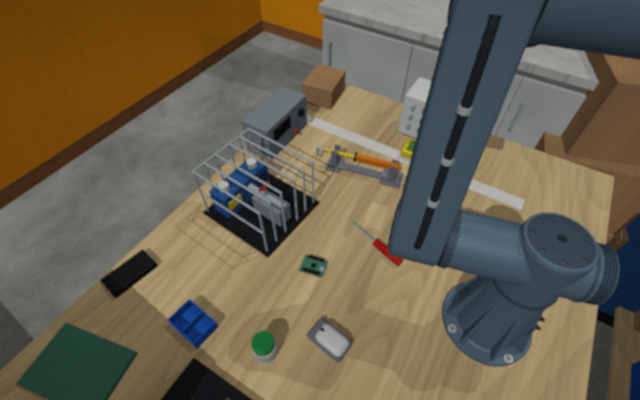

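```bash
ls pics
```

```text
side0.png
side0z.png
top0.png
top0z.png
wrist0.png
```

The top view shows the guard at about (295,135), the rod in its rest from (388,155) to (402,240), the driver at (315,255) and the meter at (452,255).

View pics/top0z.png

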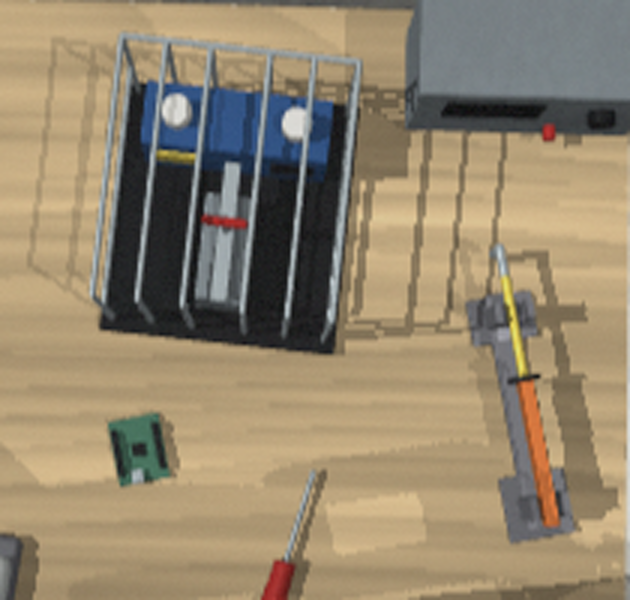

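View pics/side0z.png

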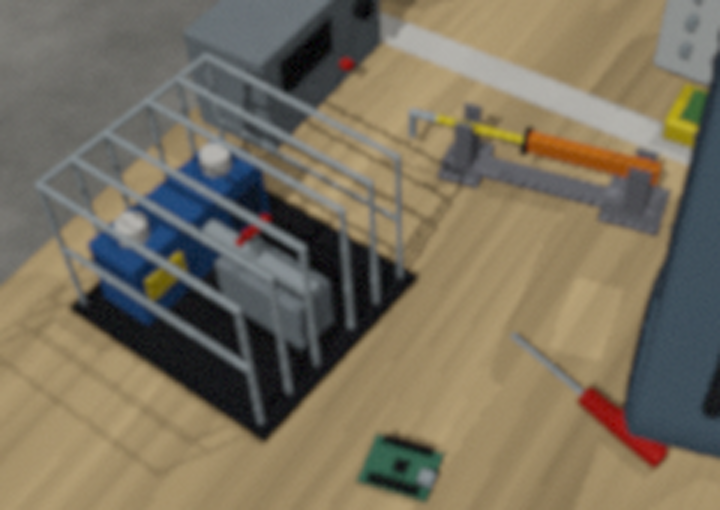

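```bash
cat > h.py <<'E'
import numpy as np,cv2,pickle
from scipy.optimize import least_squares
from scipy.spatial.transform import Rotation as R
def P(c,w):
    K=np.array([[c["fx"],0,c["cx"]],[0,c["fy"],c["cy"]],[0,0,1.]])
    return cv2.projectPoints(np.atleast_2d(np.float64(w)),c["rvec"],c["tvec"],K,None)[0][:,0]
def ray(c,uv,z):
    M=cv2.Rodrigues(c["rvec"])[0]; C=-M.T@c["tvec"]
    d=M.T@np.array([(uv[0]-c["cx"])/c["fx"],(uv[1]-c["cy"])/c["fy"],1]); return C+d*(z-C[2])/d[2]
E
python3 - <<'E'
from h import *; from bench import ctrl
T=ctrl.camera("top");S=ctrl.camera("side")
for n,c in(("top",T),("side",S)):
    pickle.dump(c,open(n+".pkl","wb"))
t=lambda u,v,z:ray(T,(220+(u+.5)/3-.5,70+(v+.5)/3-.5),z)
s=lambda u,v,z:ray(S,(180+(u+.5)/3-.5,110+(v+.5)/3-.5),z)
print("cam",-cv2.Rodrigues(T["rvec"])[0].T@T["tvec"],-cv2.Rodrigues(S["rvec"])[0].T@S["tvec"])
print("hook",t(497,250,.065),s(415,117,.065));print("rear",t(551,526,.074),s(660,172,.074));print("collar",t(523,378,.075),s(529,142,.072))
print("bar",t(203,218,.128),t(246,224,.128),s(238,240,.128),s(268,220,.128))
print("plate FL,FR",t(100,328,.0),t(334,353,0),s(265,438,0),s(414,276,0))
E
```

```text
cam [ 0.44142971 -0.03106764  1.42951371] [0.1836082  0.52524069 0.93259115]
hook [ 0.67727017 -0.27294001  0.065     ] [ 0.67045602 -0.26683021  0.065     ]
rear [ 0.39581359 -0.33013185  0.074     ] [ 0.39365746 -0.32438723  0.074     ]
collar [ 0.54518235 -0.29952763  0.075     ] [ 0.53749451 -0.29260696  0.072     ]
bar [0.69041276 0.02700619 0.128     ] [ 0.6856088  -0.01512177  0.128     ] [0.68990122 0.02564648 0.128     ] [ 0.68070829 -0.01006432  0.128     ]
plate FL,FR [0.59367018 0.13946153 0.        ] [ 0.57293695 -0.1109453   0.        ] [5.94674008e-01 1.34204647e-01 1.11022302e-16] [ 5.76928416e-01 -1.12112386e-01  1.11022302e-16]
```

```bash
cat > fit.py <<'E'
from h import *
T=pickle.load(open("top.pkl","rb"));S=pickle.load(open("side.pkl","rb"))
tz=lambda a:np.array([220,70])+(np.array(a,float)+.5)/3-.5
sz=lambda a:np.array([180,110])+(np.array(a,float)+.5)/3-.5
Y=[112,70,28,-28,-70,-112]
gt=[((100,328),(-115,125,0)),((334,353),(-115,-125,0))]+[(p,(145,y,190)) for p,y in zip([(124,37),(166,42),(211,47),(269,53),(314,57),(359,62)],Y)]
gs=[((265,438),(-115,125,0)),((414,276),(-115,-125,0)),((73,307),(155,125,0))]+[(p,(145,y,190)) for p,y in zip([(42,184),(77,160),(112,133),(150,103),(180,82),(207,57)],Y)]+[(p,(-100,y,190)) for p,y in zip([(238,310),(270,277),(304,246),(343,210),(370,183),(397,157)],Y)]
rt=[((497,250),(200,0,3)),((551,526),(-90,0,12)),((523,378),(63,0,12))]
rs=[((415,117),(200,0,2)),((660,172),(-90,0,10)),((410,134),(200,0,-38))]
def fit(t,s,z0,x0):
    def pr(p,q):
        c,n=np.cos(p[2]),np.sin(p[2]); q=np.array(q)/1000
        return np.c_[p[0]+c*q[:,0]-n*q[:,1],p[1]+n*q[:,0]+c*q[:,1],z0+q[:,2]]
    f=lambda p:np.r_[(P(T,pr(p,[b for a,b in t]))-tz([a for a,b in t])).ravel(),(P(S,pr(p,[b for a,b in s]))-sz([a for a,b in s])).ravel()]
    r=least_squares(f,x0,loss="soft_l1"); print(r.x,np.round(r.fun.reshape(-1,2),1).tolist()); return r.x
if __name__=="__main__":
    fit(gt,gs,0,[.69,.01,-.08]); fit(gt,[],0,[.69,.01,-.08]) if 0 else 0
    fit(rt,rs,.062,[.48,-.31,.2])
    # bar centre
    print((ray(T,tz((203,218)),.128)+ray(T,tz((246,224)),.128))/2, (ray(S,sz((238,240)),.128)+ray(S,sz((268,220)),.128))/2)
E
python3 fit.py
```

```text
[ 0.69427584  0.00484748 -0.08321746] [[0.1, 1.1], [-0.3, 1.1], [-0.7, -0.3], [0.2, -0.3], [0.1, -0.3], [0.5, -0.1], [0.4, 0.2], [0.2, 0.2], [0.3, 2.0], [1.7, 1.4], [-0.6, 1.5], [-0.9, -0.2], [-1.1, -0.9], [-1.8, -0.3], [-0.5, -0.9], [-0.5, -1.5], [0.1, -0.5], [0.2, -0.4], [0.6, 0.1], [-0.3, 0.4], [-0.0, -0.2], [0.5, -0.2], [0.5, -0.2]]
[ 0.48270181 -0.31181283  0.19594665] [[-0.0, -0.5], [-0.3, 0.5], [-0.1, 0.2], [-1.2, -1.7], [0.3, -0.6], [0.5, 1.0]]
[0.68801078 0.00594221 0.128     ] [0.68530476 0.00779108 0.128     ]
```

Emit:
{"api": "move_arm", "payload": {"rows": "-1.06 -3.76 1.2 0 0 0 1; -1.06 -3.76 1.2 0 0 0 1; -1.06 -3.76 1.2 0 0 0 1; -1.06 -3.76 1.2 0 0 0 1; -1.06 -3.76 1.2 0 0 0 1; -1.06 -3.76 1.2 0 0 0 1; -1.06 -3.76 1.2 0 0 0 1; -1.06 -3.76 1.2 0 0 0 1; 0 0 0 0 0 7.1 1; 0 0 0 0 0 7.1 1; 0 0 0 0 0 0 1; 0 0 0 0 0 0 1"}}

```text
time_s: 2.35
eef_pos: [0.4828, -0.3127, 0.208]
eef_rot: [0.0, 0.775, -0.633, 0.0]
wrist_force: [0.9, -0.5, 0.6]
opening: 0.998
```

```bash
cat >> h.py <<'E'
def snap(ctrl,names,tag):
    o={}
    for n in names:
        c=ctrl.camera(n); o[n]=c; cv2.imwrite(f"pics/{n}{tag}.png",c["color"]); pickle.dump(c,open(f"{n}{tag}.pkl","wb"))
    return o
def tcp(ctrl):
    o=ctrl.get_obs(); w,x,y,z=o["eef_rot"]; M=R.from_quat([x,y,z,w]).as_matrix()
    print("t",round(o["time_s"],2),"pos",o["eef_pos"].round(4),"F",o["wrist_force"].round(2),"M",o["torque"].round(3),"open",round(o["opening"],3),"x",M[:,0].round(4),"z",M[:,2].round(4),"jawdeg",np.degrees(np.arctan2(M[1,0],M[0,0])).round(2)); return o,M
E
python3 - <<'E'
from h import *; from bench import ctrl
o=snap(ctrl,["wrist","top","side"],"1"); tcp(ctrl)
w=o["wrist"]; c,n=np.cos(.196),np.sin(.196)
pts=[[.4827+c*a,-.3118+n*a,z] for a,z in((-90,.074),(0,.074),(63,.079),(200,.067))for a in[a/1000]]
print(P(w,pts).round(0))
E
```

```text
t 2.5 pos [ 0.4826 -0.3129  0.2081] F [ 0.63  0.21 -0.22] M [-0.015  0.006 -0.032] open 0.998 x [ 1.979e-01 -9.802e-01  2.000e-04] z [ 2.e-04 -2.e-04 -1.e+00] jawdeg -78.59
[[ 318.  340.]
 [ 318.  220.]
 [ 319.  117.]
 [ 320. -177.]]
```

View pics/wrist1.png

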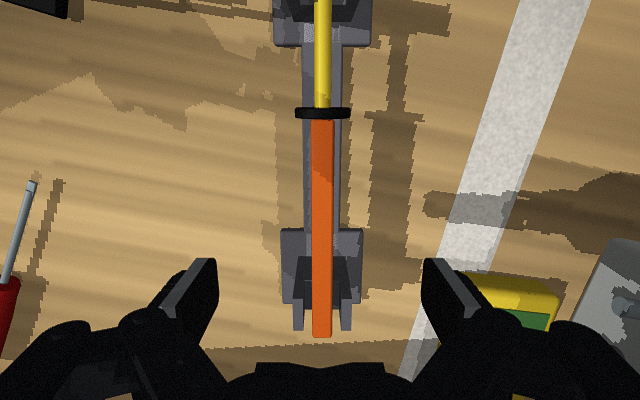

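The wrist view shows the orange grip at column 322, running straight up the picture, with the collar at row 113. That is about 2 mm to tool +x of the prediction. I'll shift and go down.

Emit:
{"api": "move_arm", "payload": {"rows": "0.1 0 2 0 0 0 1; 0.1 0 2 0 0 0 1; 0 0 2 0 0 0 1; 0 0 1.5 0 0 0 1; 0 0 1 0 0 0 1; 0 0 0.7 0 0 0 1; 0 0 0 0 0 0 1; 0 0 0 0 0 0 0; 0 0 0 0 0 0 0; 0 0 0 0 0 0 0; 0 0 0 0 0 0 0; 0 0 0 0 0 0 0; 0 0 0 0 0 0 0; 0 0 0 0 0 0 0"}}

```text
time_s: 3.9
eef_pos: [0.4834, -0.3148, 0.1163]
eef_rot: [0.0, 0.774, -0.634, 0.0]
wrist_force: [0.3, 0.2, 2.9]
opening: 0.155
```

Run:
```python
from h import *; from bench import ctrl
snap(ctrl,["wrist"],"2"); tcp(ctrl)
```

```text
t 3.95 pos [ 0.4834 -0.3148  0.1164] F [-0.36  1.12  4.38] M [0.071 0.048 0.046] open 0.153 x [ 1.968e-01 -9.805e-01  7.000e-04] z [ 6.e-04 -6.e-04 -1.e+00] jawdeg -78.65
```

View pics/wrist2.png

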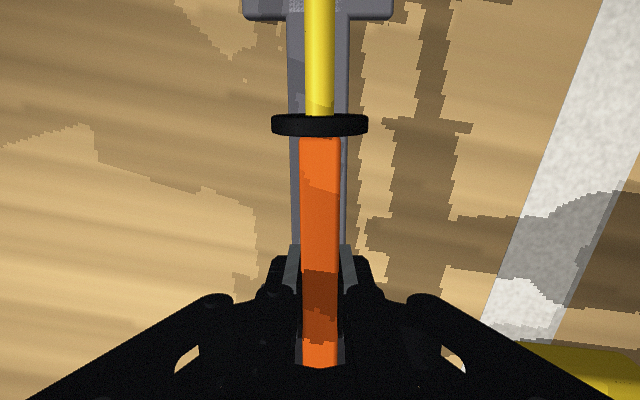

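Gripped at 13 mm opening. Lift, then carry high over the guard.

Emit:
{"api": "move_arm", "payload": {"rows": "0 0 -0.5 0 0 0 0; 0 0 -1.5 0 0 0 0; 0 0 -2.5 0 0 0 0; 0 0 -3 0 0 0 0; 0 0 -3 0 0 0 0; 0 0 -3 0 0 0 0; 0 0 -3 0 0 0 0; 0 0 -2.5 0 0 0 0; 0 0 -1.5 0 0 0 0; 0 0 0 0 0 0 0; 0 0 0 0 0 0 0"}}

```text
time_s: 5.05
eef_pos: [0.4828, -0.3143, 0.3202]
eef_rot: [-0.0, 0.774, -0.634, -0.001]
wrist_force: [-0.8, 0.7, -2.1]
opening: 0.155
```

Emit:
{"api": "move_arm", "payload": {"rows": "-1.5 -0.4 0 0 0 0 0; -3 -0.9 0 0 0 0 0; -3.5 -1 0 0 0 0 0; -3.5 -1 0 0 0 0 0; -3.5 -1 0 0 0 0 0; -3.5 -1 0 0 0 0 0; -3.5 -1 0 0 0 0 0; -3.5 -1 0 0 0 0 0; -3.5 -0.9 0 0 0 0 0; -2 -0.8 0 0 0 0 0; -1.4 -0.5 0 0 0 0 0; 0 0 0 0 0 2 0; 0 0 0 0 0 4 0; 0 0 0 0 0 4 0; 0 0 0 0 0 4 0; 0 0 0 0 0 2.1 0; 0 0 0 0 0 0 0; 0 0 0 0 0 0 0; 0 0 0 0 0 0 0"}}

```text
time_s: 6.95
eef_pos: [0.5124, 0.0218, 0.3205]
eef_rot: [-0.0, -0.677, 0.736, 0.0]
wrist_force: [0.4, 0.5, -0.9]
opening: 0.158
```

Run:
```python
from h import *; from bench import ctrl
o=snap(ctrl,["wrist","top","side"],"3"); tcp(ctrl)
for n,(a,b,c,d) in {"top":(240,70,420,270),"side":(180,90,420,280)}.items():
    cv2.imwrite(f"pics/{n}3z.png",cv2.resize(o[n]["color"][b:d,a:c],None,fx=3,fy=3,interpolation=cv2.INTER_CUBIC))
```

```text
t 7.1 pos [0.5126 0.0218 0.3208] F [ 0.07 -0.94 -1.66] M [-0.024 -0.031  0.037] open 0.153 x [-0.0827 -0.9966 -0.    ] z [-2.e-04  0.e+00 -1.e+00] jawdeg -94.74
```

View pics/wrist3.png

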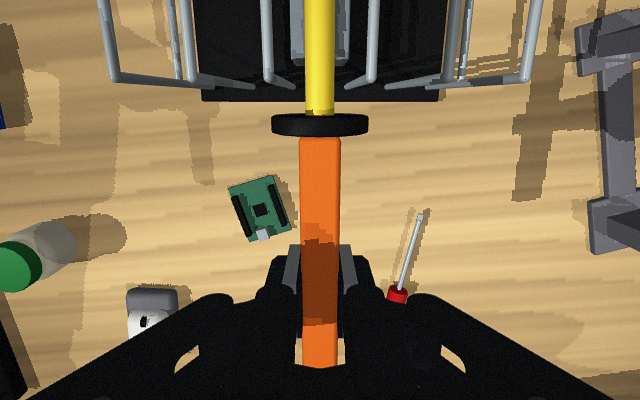

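View pics/top3z.png

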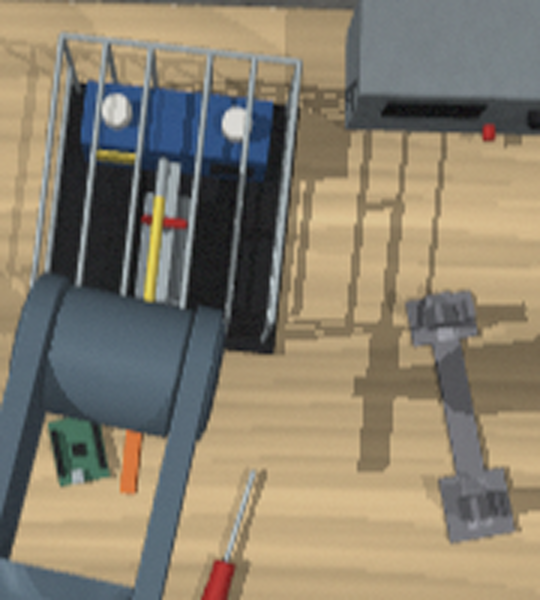

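View pics/side3z.png

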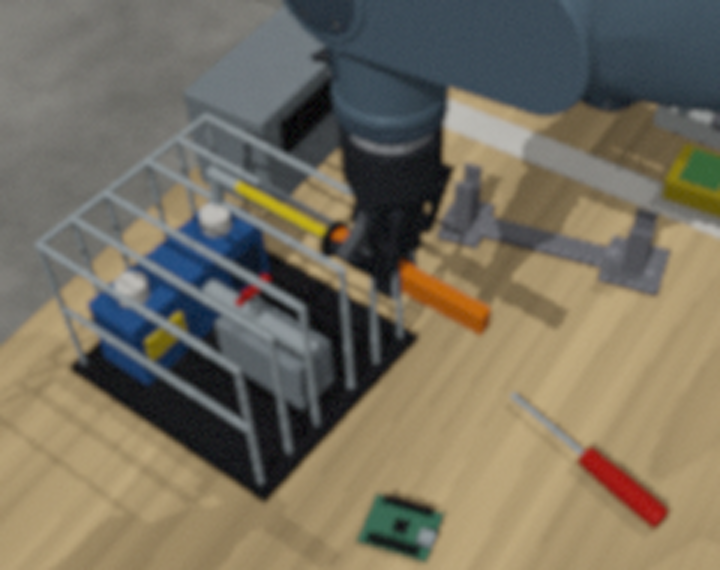

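The rod is level and centred: the wrist view shows the wires at columns 270 and 371 with the rod at 320. The hook is about 27 mm past the bar. Lowering now.

Emit:
{"api": "move_arm", "payload": {"rows": "0 0 0.8 0 0 0 0; 0 0 1.5 0 0 0 0; 0 0 2 0 0 0 0; 0 0 2 0 0 0 0; 0 0 1.8 0 0 0 0; 0 0 1.4 0 0 0 0; 0 0 1 0 0 0 0; 0 0 0.8 0 0 0 0; 0 0 0.5 0 0 0 0; 0 0 0.2 0 0 0 0; 0 0 0 0 0 0 0; 0 0 0 0 0 0 0"}}

```text
time_s: 8.3
eef_pos: [0.513, 0.0217, 0.2015]
eef_rot: [0.0, -0.677, 0.736, -0.0]
wrist_force: [-0.9, -0.1, -1.7]
opening: 0.151
```

Run:
```python
from h import *; from bench import ctrl
o=snap(ctrl,["wrist","top","side"],"4"); ob,M=tcp(ctrl)
a=np.hstack([cv2.resize(o["side"]["color"][110:220,220:340],None,fx=4,fy=4,interpolation=cv2.INTER_CUBIC)[:400],cv2.resize(o["top"]["color"][90:190,260:340],None,fx=4,fy=4,interpolation=cv2.INTER_CUBIC)])
cv2.imwrite("pics/z4.png",a)
```

```text
t 8.45 pos [0.5129 0.0218 0.2014] F [ 0.6  -0.5  -2.11] M [-0.005  0.026 -0.086] open 0.151 x [-8.290e-02 -9.966e-01  1.000e-04] z [ 1.e-03 -2.e-04 -1.e+00] jawdeg -94.75
```

View pics/z4.png

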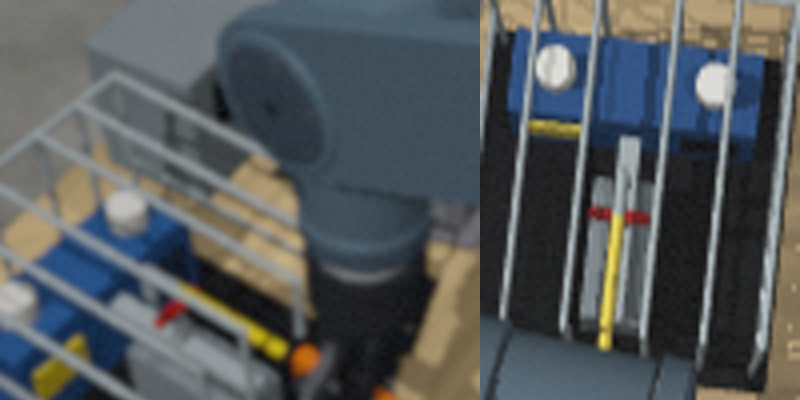

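View pics/wrist4.png

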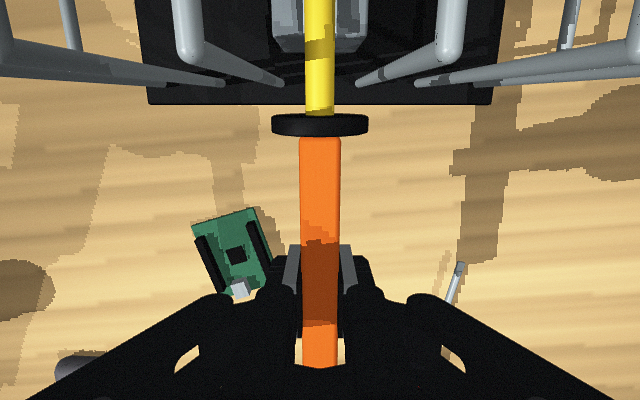

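The hook lies behind the bar and is laterally centred; the top view shows the yellow shaft crossing the red bar near its middle. Drawing now.

Emit:
{"api": "move_arm", "payload": {"rows": "0 0.3 0 0 0 0 0; 0 0.3 0 0 0 0 0; 0 0.3 0 0 0 0 0; 0 0.3 0 0 0 0 0; 0 0.3 0 0 0 0 0; 0 0.3 0 0 0 0 0; 0 0.3 0 0 0 0 0; 0 0.2 0 0 0 0 0; 0 0.2 0 0 0 0 0; 0 0 0 0 0 0 0"}}

```text
time_s: 9.45
eef_pos: [0.4875, 0.0239, 0.201]
eef_rot: [0.0, -0.677, 0.736, -0.0]
wrist_force: [2.5, 0.3, -2.6]
opening: 0.158
```

```bash
cat >> h.py <<'E'
def force(ctrl,n=8):
    F=[]
    for i in range(n):
        c=ctrl.camera("top"); F.append(ctrl.get_obs()["wrist_force"])
    F=np.array(F); d=np.array([.9966,-.083,0]); print("pull F",(F@d).round(1),"mean",(F@d).mean().round(2),F.mean(0).round(2)); return c
E
python3 - <<'E'
from h import *; from bench import ctrl
c=force(ctrl,4); tcp(ctrl)
cv2.imwrite("pics/z5.png",cv2.resize(c["color"][90:190,260:340],None,fx=5,fy=5,interpolation=cv2.INTER_CUBIC))
E
```

```text
pull F [1.8 2.2 1.8 1.8] mean 1.92 [ 1.91 -0.18 -2.27]
t 9.65 pos [0.4876 0.0239 0.2009] F [ 1.77 -0.53 -1.52] M [-0.036 -0.325 -0.045] open 0.154 x [-0.083  -0.9966  0.    ] z [-3.e-04 -0.e+00 -1.e+00] jawdeg -94.76
```

View pics/z5.png

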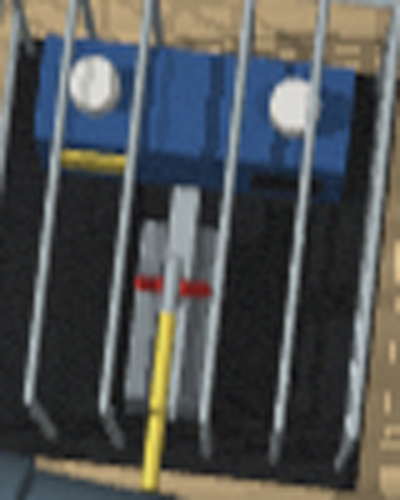

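The hook has met the bar; the moment changed by −0.3 N·m and the bar sits at the hook. Continuing.

Emit:
{"api": "move_arm", "payload": {"rows": "0 0.2 0 0 0 0 0; 0 0.3 0 0 0 0 0; 0 0.3 0 0 0 0 0; 0 0.3 0 0 0 0 0; 0 0.3 0 0 0 0 0; 0 0.2 0 0 0 0 0; 0 0.1 0 0 0 0 0"}}

```text
time_s: 10.35
eef_pos: [0.4705, 0.0253, 0.201]
eef_rot: [0.0, -0.677, 0.736, -0.0]
wrist_force: [4.1, -0.2, -2.6]
opening: 0.153
```

Run:
```python
from h import *; from bench import ctrl
c=force(ctrl,2); tcp(ctrl)
cv2.imwrite("pics/z6.png",cv2.resize(c["color"][90:190,260:340],None,fx=5,fy=5,interpolation=cv2.INTER_CUBIC))
```

```text
pull F [2.9 2.9] mean 2.91 [ 2.9  -0.25 -1.7 ]
t 10.45 pos [0.4705 0.0253 0.2009] F [ 2.9  -0.44 -1.  ] M [ 0.009 -0.356 -0.028] open 0.156 x [-0.083  -0.9966 -0.    ] z [-3.e-04  1.e-04 -1.e+00] jawdeg -94.76
```

View pics/z6.png

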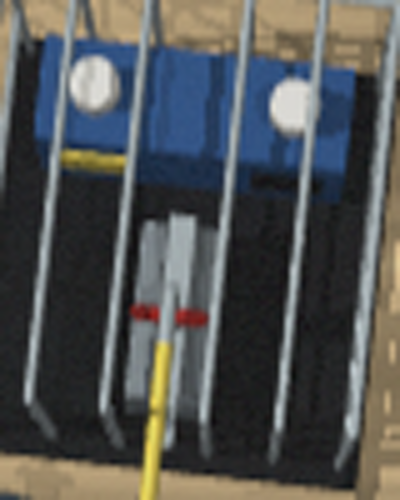

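Emit:
{"api": "move_arm", "payload": {"rows": "0 0.2 0 0 0 0 0; 0 0.2 0 0 0 0 0; 0 0.2 0 0 0 0 0; 0 0.1 0 0 0 0 0"}}

```text
time_s: 10.85
eef_pos: [0.4636, 0.0259, 0.2009]
eef_rot: [0.0, -0.677, 0.736, -0.0]
wrist_force: [4.2, -0.8, -2.1]
opening: 0.152
```

Emit:
{"api": "move_arm", "payload": {"rows": "0 0.1 0 0 0 0 0"}}

```text
time_s: 10.95
eef_pos: [0.4627, 0.026, 0.2009]
eef_rot: [0.0, -0.677, 0.736, -0.0]
wrist_force: [4.1, -0.7, -1.4]
opening: 0.156
```

Run:
```python
from h import *; from bench import ctrl
c=force(ctrl,2); tcp(ctrl)
im=c["color"][90:190,260:340].astype(int); m=(im[...,2]>110)&(im[...,2]-im[...,1]>70)&(im[...,2]-im[...,0]>70)
# exclude yellow (green high)
v,u=np.nonzero(m); print(len(u),u.min(),u.max(),v.min(),v.max()); 
p=ray(c,(260+(u.min()+u.max())/2,90+v.mean()),.128); print(p, "travel",-(p[:2]-[.6943,.0048])@[.9965,-.083])
```

```text
pull F [3.6 2.6] mean 3.07 [ 3.05 -0.38 -1.88]
t 11.05 pos [0.4626 0.026  0.2009] F [ 2.57 -0.05 -1.63] M [-0.006 -0.511 -0.059] open 0.154 x [-0.0829 -0.9966 -0.    ] z [-3.e-04  0.e+00 -1.e+00] jawdeg -94.76
18 26 40 64 66
[0.65296395 0.00948216 0.128     ] travel 0.04157998997417656
```

Emit:
{"api": "move_arm", "payload": {"rows": "0 0.1 0 0 0 0 0"}}

```text
time_s: 11.15
eef_pos: [0.4618, 0.026, 0.2009]
eef_rot: [0.0, -0.677, 0.736, -0.0]
wrist_force: [6.0, 0.1, -2.9]
opening: 0.152
```

Emit:
{"api": "move_arm", "payload": {"rows": "0 0.1 0 0 0 0 0"}}

```text
time_s: 11.25
eef_pos: [0.4616, 0.026, 0.2012]
eef_rot: [0.001, -0.677, 0.736, -0.001]
wrist_force: [10.1, -0.4, -4.5]
opening: 0.154
```

Emit:
{"api": "move_arm", "payload": {"rows": "0 0.1 0 0 0 0 0"}}

```text
time_s: 11.35
eef_pos: [0.4614, 0.0259, 0.2015]
eef_rot: [0.002, -0.677, 0.736, -0.002]
wrist_force: [13.0, -0.8, -6.4]
opening: 0.154
```

At the stop with 13 N. Holding.

Emit:
{"api": "move_arm", "payload": {"rows": "0 0 0 0 0 0 0; 0 0 0 0 0 0 0; 0 0 0 0 0 0 0"}}

```text
time_s: 11.65
eef_pos: [0.4614, 0.0259, 0.2015]
eef_rot: [0.001, -0.677, 0.736, -0.002]
wrist_force: [12.2, -0.2, -5.4]
opening: 0.155
```

Run:
```python
from h import *; from bench import ctrl
c=force(ctrl,6); tcp(ctrl)
```

```text
pull F [11.4 12.7 12.1 11.8 12.4 11.2] mean 11.93 [11.92 -0.61 -5.73]
t 11.95 pos [0.4614 0.0259 0.2015] F [11.18 -0.61 -5.49] M [-0.    -1.31   0.051] open 0.153 x [-8.310e-02 -9.965e-01  1.000e-04] z [ 4.4e-03 -5.0e-04 -1.0e+00] jawdeg -94.77
```

Emit:
{"api": "move_arm", "payload": {"rows": "0 0 0 0 0 0 0; 0 0 0 0 0 0 0; 0 0 0 0 0 0 0; 0 0 0 0 0 0 0; 0 0 0 0 0 0 0; 0 0 0 0 0 0 0; 0 0 0 0 0 0 0; 0 0 0 0 0 0 0; 0 0 0 0 0 0 0; 0 0 0 0 0 0 0; 0 0 0 0 0 0 0; 0 0 0 0 0 0 0; 0 0 0 0 0 0 0"}}

```text
time_s: 13.25
eef_pos: [0.4614, 0.0259, 0.2015]
eef_rot: [0.001, -0.677, 0.736, -0.002]
wrist_force: [11.8, -0.6, -5.8]
opening: 0.152
```

Run:
```python
from h import *; from bench import ctrl
c=force(ctrl,4); tcp(ctrl); o=snap(ctrl,["wrist","side"],"7")
cv2.imwrite("pics/z7.png",np.hstack([cv2.resize(c["color"][90:190,260:340],None,fx=4,fy=4,interpolation=cv2.INTER_CUBIC),cv2.resize(o["side"]["color"][130:230,220:340],None,fx=4,fy=4,interpolation=cv2.INTER_CUBIC)]))
```

```text
pull F [12.1 11.6 11.3 11.5] mean 11.62 [11.62 -0.42 -5.99]
t 13.45 pos [0.4614 0.0259 0.2015] F [11.45 -0.59 -6.17] M [-0.117 -1.255  0.032] open 0.152 x [-8.310e-02 -9.965e-01  1.000e-04] z [ 4.4e-03 -5.0e-04 -1.0e+00] jawdeg -94.77
```

View pics/z7.png

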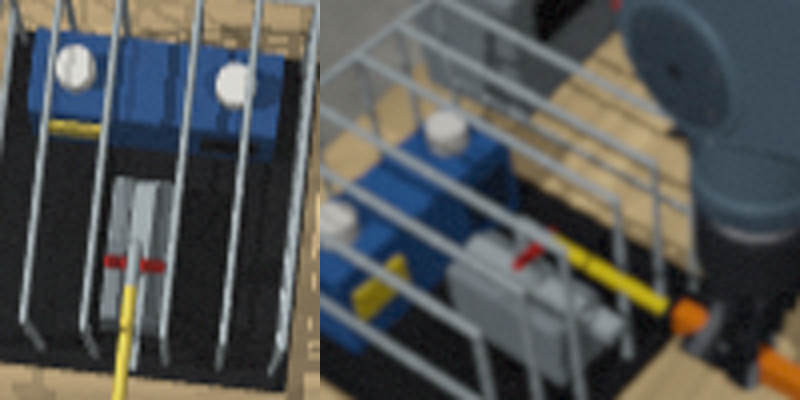

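View pics/wrist7.png

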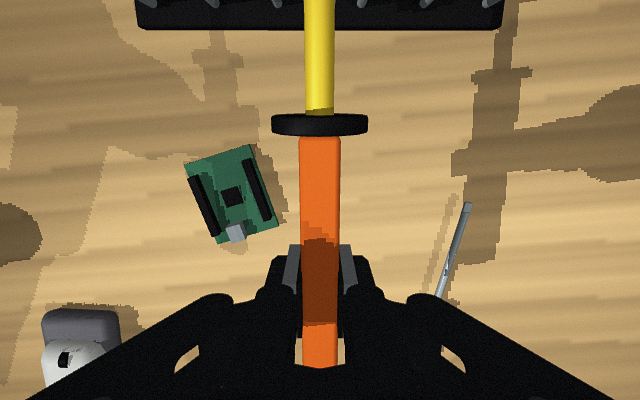

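The bolt is drawn and held steadily at about 12 N, and the rod has not slipped in the grip (collar still at rows 113–135). Unhook by going forward 12 mm, then lift out.

Emit:
{"api": "move_arm", "payload": {"rows": "0 -0.1 0 0 0 0 0; 0 -0.1 0 0 0 0 0; 0 -0.2 0 0 0 0 0; 0 -0.2 0 0 0 0 0; 0 -0.2 0 0 0 0 0; 0 -0.2 0 0 0 0 0; 0 -0.2 0 0 0 0 0; 0 0 0 0 0 0 0; 0 0 0 0 0 0 0"}}

```text
time_s: 14.45
eef_pos: [0.4717, 0.0252, 0.2008]
eef_rot: [-0.0, -0.677, 0.736, 0.0]
wrist_force: [0.5, 0.0, -2.3]
opening: 0.147
```

Run:
```python
from h import *; from bench import ctrl
c=force(ctrl,3); tcp(ctrl)
cv2.imwrite("pics/z8.png",cv2.resize(c["color"][90:190,260:340],None,fx=5,fy=5,interpolation=cv2.INTER_CUBIC))
```

```text
pull F [ 0.4  0.2 -0.5] mean 0.06 [ 0.08  0.16 -2.03]
t 14.6 pos [0.4716 0.0252 0.2009] F [-0.43  0.5  -1.8 ] M [-0.049 -0.025 -0.001] open 0.153 x [-0.0829 -0.9966 -0.    ] z [-2.e-04  0.e+00 -1.e+00] jawdeg -94.76
```

View pics/z8.png

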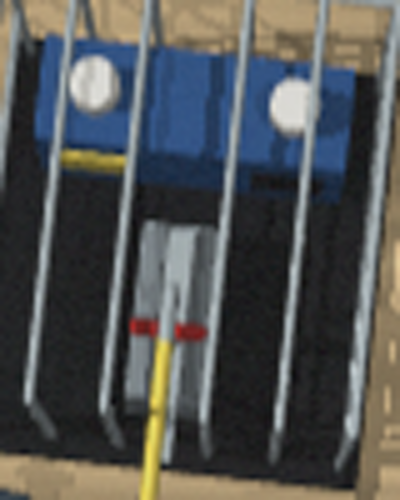

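Emit:
{"api": "move_arm", "payload": {"rows": "0 0 -0.5 0 0 0 0; 0 0 -1.2 0 0 0 0; 0 0 -2 0 0 0 0; 0 0 -2 0 0 0 0; 0 0 -2 0 0 0 0; 0 0 -2 0 0 0 0; 0 0 -1.5 0 0 0 0; 0 0 -0.7 0 0 0 0; 0 0 0 0 0 0 0"}}

```text
time_s: 15.5
eef_pos: [0.4723, 0.0251, 0.3215]
eef_rot: [0.001, -0.677, 0.736, -0.001]
wrist_force: [-0.9, -0.1, -1.7]
opening: 0.154
```

Emit:
{"api": "move_arm", "payload": {"rows": "1.5 -0.2 0 0 0 0 0; 3 -0.4 0 0 0 0 0; 3.5 -0.4 0 0 0 0 0; 3.5 -0.4 0 0 0 0 0; 3.5 -0.4 0 0 0 0 0; 3.5 -0.4 0 0 0 0 0; 3.5 -0.4 0 0 0 0 0; 3.5 -0.4 0 0 0 0 0; 3.5 -0.4 0 0 0 0 0; 3 -0.4 0 0 0 0 0; 1.8 -0.2 0 0 0 0 0; 0 0 0 0 0 -2 0; 0 0 0 0 0 -4 0; 0 0 0 0 0 -4 0; 0 0 0 0 0 -4 0; 0 0 0 0 0 -2.1 0; 0 0 0 0 0 0 0; 0 0 0 0 0 0 0; 0 0 0 0 0 0 0"}}

```text
time_s: 17.4
eef_pos: [0.4835, -0.3147, 0.3196]
eef_rot: [-0.0, 0.773, -0.634, -0.0]
wrist_force: [-0.6, 0.0, -1.9]
opening: 0.152
```

Run:
```python
from h import *; from bench import ctrl
o=snap(ctrl,["wrist","side","top"],"9"); ob,M=tcp(ctrl)
print("delta tool cm",((np.array([.4834,-.3148,.1164])-ob["eef_pos"])@M*100).round(2))
cv2.imwrite("pics/z9.png",np.hstack([cv2.resize(o["top"]["color"][70:270,240:420],None,fx=2,fy=2),cv2.resize(o["side"]["color"][80:280,180:390],None,fx=2,fy=2)]))
```

```text
t 17.55 pos [ 0.4836 -0.3149  0.3198] F [ 0.48  0.2  -1.74] M [0.012 0.037 0.012] open 0.155 x [ 1.964e-01 -9.805e-01 -1.000e-04] z [-0.e+00  1.e-04 -1.e+00] jawdeg -78.67
delta tool cm [-1.000e-02  2.000e-02  2.034e+01]
```

View pics/z9.png

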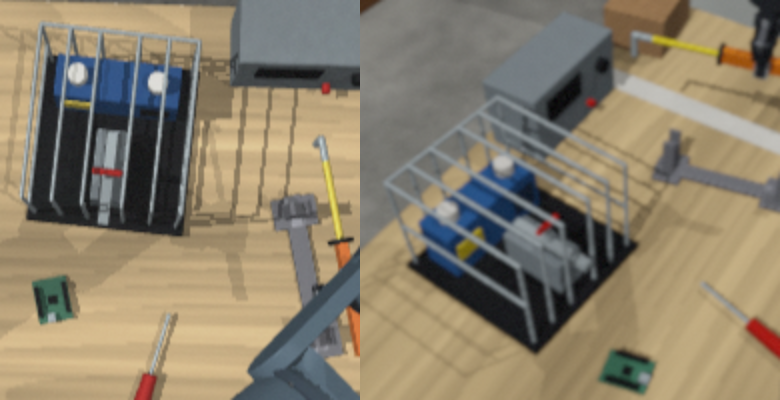

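View pics/wrist9.png

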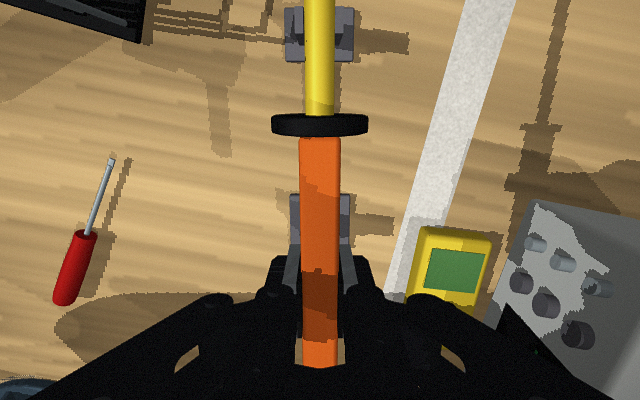

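The bolt stays drawn (bar at (107,172) in the top crop), and the rod is level, centred over both cradles. I'll lower 20.3 cm, release and go up.

Emit:
{"api": "move_arm", "payload": {"rows": "0 0 1 0 0 0 0; 0 0 2 0 0 0 0; 0 0 3 0 0 0 0; 0 0 3 0 0 0 0; 0 0 3 0 0 0 0; 0 0 2.5 0 0 0 0; 0 0 2 0 0 0 0; 0 0 1.5 0 0 0 0; 0 0 1 0 0 0 0; 0 0 0.6 0 0 0 0; 0 0 0.4 0 0 0 0; 0 0 0.3 0 0 0 0; 0 0 0 0 0 0 0; 0 0 0 0 0 0 0"}}

```text
time_s: 18.95
eef_pos: [0.4838, -0.3152, 0.1175]
eef_rot: [0.0, 0.774, -0.634, 0.001]
wrist_force: [0.8, -0.1, -1.2]
opening: 0.154
```

Run:
```python
from h import *; from bench import ctrl
o=snap(ctrl,["wrist","side","top"],"10"); ob,M=tcp(ctrl)
```

```text
t 19.1 pos [ 0.4838 -0.3152  0.1174] F [ 0.02  0.64 -1.85] M [-0.023  0.021 -0.028] open 0.157 x [ 1.967e-01 -9.805e-01  7.000e-04] z [ 6.e-04 -6.e-04 -1.e+00] jawdeg -78.66
```

View pics/wrist10.png

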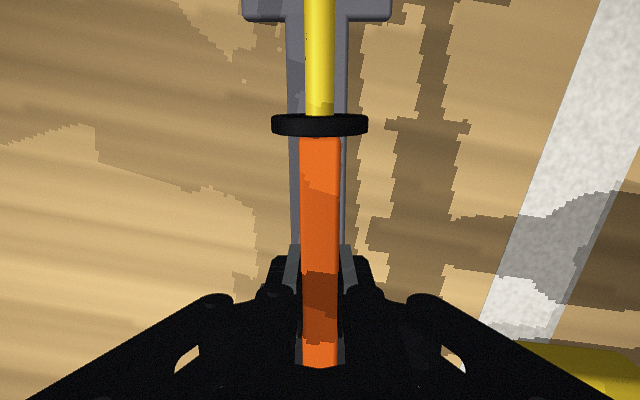

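The view matches the grasp picture, and the rod is about 1 mm above its seat. Lower that millimetre and open.

Emit:
{"api": "move_arm", "payload": {"rows": "0 0 0.1 0 0 0 0; 0 0 0 0 0 0 0; 0 0 0 0 0 0 0.3; 0 0 0 0 0 0 0.5; 0 0 0 0 0 0 1; 0 0 0 0 0 0 1; 0 0 0 0 0 0 1; 0 0 0 0 0 0 1; 0 0 0 0 0 0 1; 0 0 -0.5 0 0 0 1; 0 0 -1.5 0 0 0 1; 0 0 -2.5 0 0 0 1; 0 0 -3 0 0 0 1; 0 0 -3 0 0 0 1; 0 0 -1.5 0 0 0 1; 0 0 0 0 0 0 1; 0 0 0 0 0 0 1"}}

```text
time_s: 20.8
eef_pos: [0.4833, -0.3147, 0.2355]
eef_rot: [-0.0, 0.774, -0.634, -0.0]
wrist_force: [-0.4, 0.2, -1.1]
opening: 0.995
```

Run:
```python
from h import *; from bench import ctrl
o=snap(ctrl,["wrist","side","top"],"11"); ob,M=tcp(ctrl)
cv2.imwrite("pics/z11.png",np.hstack([cv2.resize(o["top"]["color"][70:270,240:430],None,fx=2,fy=2),cv2.resize(o["side"]["color"][80:280,200:405],None,fx=2,fy=2)]))
```

```text
t 20.95 pos [ 0.4829 -0.3143  0.234 ] F [-0.18  1.14 -0.64] M [-0.008  0.03   0.067] open 0.999 x [ 0.1966 -0.9805 -0.0027] z [-0.0023  0.0023 -1.    ] jawdeg -78.66
```

View pics/z11.png

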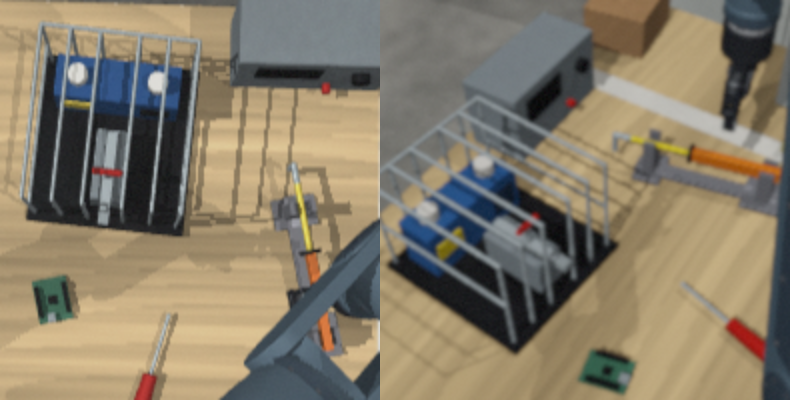

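View pics/wrist11.png

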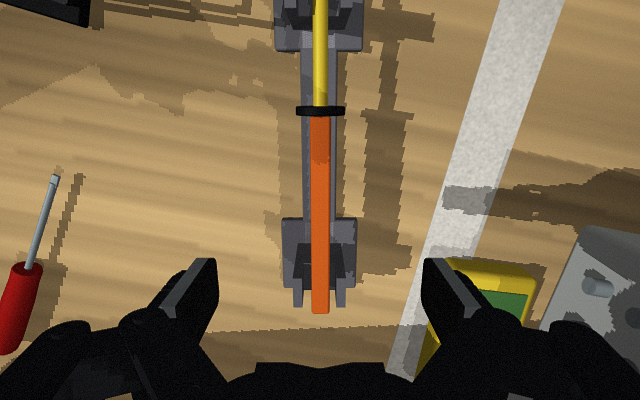

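Run:
```python
from h import *; from bench import ctrl
for c in (pickle.load(open("top.pkl","rb")),ctrl.camera("top")):
    im=c["color"][90:190,270:320].astype(int); m=(im[...,2]>110)&(im[...,2]-im[...,1]>70)&(im[...,2]-im[...,0]>70)
    v,u=np.nonzero(m); p=ray(c,(270+u.mean(),90+v.mean()),.128); print(len(u),p,"travel",-(p[:2]-[.6943,.0048])@[.9965,-.083])
tcp(ctrl); print(ctrl.hand_in())
```

```text
33 [0.68725554 0.00401958 0.128     ] travel 0.006955027978988501
35 [0.65212921 0.0086255  0.128     ] travel 0.042340713532916976
t 21.0 pos [ 0.4829 -0.3144  0.2341] F [-0.17  0.38 -0.18] M [-0.026  0.028  0.018] open 0.999 x [ 0.1966 -0.9805 -0.0027] z [-0.0022  0.0023 -1.    ] jawdeg -78.66
the job is handed in; nothing more can be done
None
```

The job is done and handed in at 21 s of the 72 s allowed; no verdict was reported.

I lifted the rod, lowered its hook through the open gap behind the cross-bar, and drew the bolt to its stop. I held it there for about 2 s at 11–13 N, then unhooked the rod and laid it back in its rest.

Last checks:
- **Bolt:** the top camera puts it at about 42 mm of travel, up from 7 mm at the start. The bar had not moved back after I unhooked.
- **Forces:** the highest wrist reading was about 14.5 N, including the rod's weight. I read it only at the end of each move, so a short peak between readings would not show.
- **Rod:** the pictures show it lying hook down in both cradles. I released it within about 1 mm of where I picked it up, and the gripper is open well above it.
- **Bystanders:** the board, driver and meter look unmoved, though I compared them by eye only. I did not check the jar, mouse and tub again at the end; the arm did not go near them.

No check failed or disagreed.

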